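# Nest the sample cup in its friction holder of a field water-testing kit

## Robot

A 6-joint arm with a two-finger parallel gripper is mounted at the origin on the work surface. World frame = base frame: x ahead of the robot, y to its left, z up, the work surface at z = 0. Lengths are in mm, angles in rad, forces in N, time in s.
With the tool pointing down it reaches from about 350 to 975 mm from the base axis. Payload 4.9 kg.
Tool frame: the origin (TCP) lies midway between the tips of the shut fingers; the grasp point (between the pads) lies 19 mm behind it (grip_point_offset is the distance from the TCP to the grasp point, in mm); y points along the fingers, z is the direction in which the jaws open and shut, and the axes are right-handed (so a half turn about y gives the same grasp; the last joint's range is limited). The gripper opens to 85 mm and grips with 20 to 120 N. Pads are 22 mm wide; open, the fingers measure 114 mm over their backs; the gripper's body (76 mm by 85 mm) begins 54 mm behind the grasp point. The pads swing forward as they close: fully open they stand 13 mm farther back than shut.
Start: joints at [1.119, 0.053, 1.613, -0, 1.476, -0.119], TCP at [204.171, 590.691, 231.304] pointing down, gripper open.
Joint ranges: [-3.01, 3.01], [-1.01, 2.22], [0.06, 2.58], [-1.02, 4.17], [0.09, 2.62], [-3.14, 3.14]. Speed limits (rad/s): [2.57, 2.57, 3.14, 3.14, 3.14, 3.14].

## Interface

Orientations are given as a unit quaternion [w, x, y, z].
In Python, from cell import * gives the robot as it stands.
- The arm moves only by the tool apply_moves, never from a script. Its argument "increments" is a list that holds one entry, the list of rows, each a list of 4 numbers: the shift along the tool's x, y, z in m, then the turn about the tool's y in rad. In form: [[[dx, dy, dz, roll], ...]]. A call has 1 to 12 rows; each row is the pose to reach, as a shift and turn from the pose commanded when the call began, along the tool's axes at that moment; what a row does not reach only later rows make up. A row lasts 1/12 s, in which the tool goes at most 41.7 mm and 7.16 degrees, less where a joint would pass 70% of its speed; a pose out of reach is approached as far as the arm can. A call with a gripper value outside its range is refused whole. "fingers" is the opening, from 0 (shut) to 1 (fully open), set as the call begins (left out, the last holds). The fingers move at their own pace and stop on an object; "newtons" is the grip in N (left out, the last holds). Time passes only in rows, so rows that repeat a pose let the fingers close. It gives the time, the measured TCP pose, the force and the opening at its end, in the units of the state.
- get_state(): the state, without advancing time (a new reading comes with each control period).
- get_image(name): name is "scene" or "top" or "wrist"; returns a dict with "color" (420x560x3 uint8, blue, green, red), "fx", "fy", "cx", "cy" (pixels), "k1" (the pictures are not rectified: a ray, as slopes to the right and down, at radius r is drawn at 1 + k1 r^2 times it, then the intrinsics apply), "position" and "orientation" of the camera in the world. Camera axes: x right, y down, z forward; pixel columns grow to the right and rows downward; lengths in mm; the calibration is good to about 2 mm. A picture is of the moment at which its call begins. There is no depth.
- hand_in(): hands the job in, once; it reports no verdict.
Trained networks look in the newest picture that a camera, given by its name, has taken for a name from the list of things; names that differ only in an ending like _2 or _b are one class to them, and where a whole thing is asked for, a point or a joint stands for the part that bears it (a point fixed in the world has none). Each returns a list of dicts, best first, with "confidence" (0 to 1); they miss things now and then, are a little off and sometimes report something else, mostly with a low value. They report only what shows in the picture. A call takes as long as a camera call. They do not tell look-alikes from the thing itself.
- boxes_of(camera, target): "at" ([x, y, z] in mm, in world coordinates, good to about 4 mm: the middle of the surface that is visible of it).
- outline_of(camera, target): "mask" (420x560 bool, what is visible of it).
- mark_of(camera, target): "at" ([x, y, z] in mm, in world coordinates, good to about 4 mm: a listed point, or the origin of a listed thing).
The state is a dict: "clock": time; "qpos": joint angles; "joint_vel": joint speeds; "effort": joint torques, N m; "tool_pos": TCP position; "eef_rot": TCP orientation; "contact_force": force on the tool from outside, world axes, zero at the start; "moment": the same for the moment, N m; "opening": opening from 0.0 (shut) to 1.0 (fully open).
Only numpy, scipy, OpenCV 4.12 (cv2) and the standard library are available. Lean on these libraries where they do the work, as an engineer would, in place of code of your own. Each camera call takes 0.05 s, during which the arm holds its last target. There are 200 camera calls.

## Task

Pick up the larger of the two white tapered cups and nest it upright in the middle-sized of the three grey holders, the one it belongs in. Press it down lightly until its shoulder, where the cone meets the straight collar, is level with the holder's rim, stop there and let go: merely set in, it stands too high, and a centimetre deeper it wedges.

Things in the scene. Friction and masses are not known exactly. Their poses are not given: they have to be found in the camera images.
- cup: Larger white cup, loose, upright, 102 mm tall, 120 g. Lower part a cone, 34 mm across at the flat bottom, 60 mm at the shoulder (dark line) 52 mm up; above it a straight collar 60 mm across (wall 3 mm). Grip across the collar near the top, fingers above the shoulder. Origin: centre of underside; z up its axis. The smaller white cup (42 mm across, 80 mm tall) is a bystander.
- holder: Middle-sized of three grey conical holders, fixed, 92 mm tall, mouth 68 mm across inside, 76 outside, narrowing down at 14 degrees like the cup. Origin: centre of underside; z up. With the shoulder level with its rim, the cup's underside is 40 mm above this origin with 4 mm play all round; from 10 mm deeper they wedge. Bystander holders: mouths 48 and 92 mm inside.
- seat (a joint): Black rubber disc, 26 mm across, on the axis inside the holder, which carries the cup's bottom. Slides down 0 to 0.032 m; at 0 its top is 53 mm above the holder's origin; starts within 4 mm of that. Steady drag of about 6 N, no spring: it stays where left. Reads 0.013 when the cup's shoulder is level with the holder's rim.
Mind the look-alikes: they are no part of the job. What is shaped like the cup but pink or red is not meant.

How it is judged (in metres and radians):
On the way:
1. the robot, touching the cup, presses it down on the seat inside the holder (not dropped in) (value of joint seat above 0.0055 m and horizontal distance between cup and holder below 0.015 m and contact force between any of the fingers, the arm and cup above 0.5 N), for 0.1 s.
At the end, for the whole second after the job is handed in: The larger cup stands at rest in the middle-sized holder, upright within 10 degrees, centred within 12 mm, with its shoulder no more than 8 mm above and 9 mm below the holder's rim (z of cup in the frame of holder between 0.031 and 0.048 m and horizontal distance between cup and holder below 0.012 m and angle between cup's own z axis and vertical below 0.18 rad and linear speed of cup below 0.02 m/s); the robot touches nothing.
It fails at once if the seat is pushed down past 23.2 mm: the cup wedges (shoulder 10 mm or more below the rim) (value of joint seat above 0.0232 m).
It also fails if it takes over 42 s, if anything falls off the work surface, if the arm or the gripper's body presses on something with over 40 N, if the wrist force passes 120 N, or if a joint passes its speed limit or range.

## Working session

There is one attempt and no reset: what is moved stays moved. The work goes in short steps, Python scripts to look and compute and a tool call to move; the robot and the scene stay as the last step left them, time stands still between calls to the robot, and variables do not carry over. Pictures are saved under pics/ and viewed, about 8 in all and at most 12, crops included, and the job is handed in when it is done.

Besides the shell and the picture viewer there is one more tool, called after "Emit:" as name(argument=value, ...) on one line, values as JSON. apply_moves: Moves the arm, as the interface text tells. Its arguments: {"type":"object","properties":{"increments":{"type":"array","items":{"type":"array","items":{"type":"array","items":{"type":"number"}}}},"fingers":{"type":"number"},"newtons":{"type":"number"}},"required":["increments"]}

```bash
mkdir -p pics; python3 - <<'E'
from cell import *
import cv2,numpy as np
s=get_state();print(s['clock'],s['tool_pos'],s['eef_rot'],s['opening'])
for c in ['scene','top']:
    im=get_image(c);cv2.imwrite(f'pics/{c}1.png',im['color']);print(c,im['position'],im['orientation'],im['fx'],im['k1'])
    for t in ['cup','holder','seat']:
        for f in (boxes_of,mark_of):
            try:print(c,t,f.__name__,[(np.round(d['at']).tolist(),round(d['confidence'],2)) for d in f(c,t)])
            except Exception as e:print(c,t,e)
E
```

```text
0.0 [203.89208444 590.13861705 230.04211094] [-0.69662669  0.69805619 -0.11731504  0.11690161] 0.9989347007076413
scene [1037.01707097 -470.51001925  621.81256576] [-0.38734151  0.82676484  0.36736609 -0.17739392] 457.9859027493841 -0.0604177651602675
scene cup call [([419.0, -43.0, 75.0], 0.92), ([466.0, -136.0, 77.0], 0.84), ([474.0, -244.0, 73.0], 0.78)]
scene cup call [([405.0, -36.0, -2.0], 0.97), ([455.0, -236.0, 1.0], 0.73), ([450.0, -128.0, 6.0], 0.61)]
scene holder call [([639.0, 202.0, 59.0], 0.61)]
scene holder call [([630.0, 217.0, -1.0], 0.62)]
scene seat call []
scene seat it knows: cup, holder
top [452.59610772  -7.14519551 695.56817288] [-0.043146    0.71279932 -0.69847819  0.04673081] 398.1201705433974 -0.0868030722906493
top cup call [([400.0, -34.0, 39.0], 0.93), ([449.0, -140.0, 51.0], 0.69), ([454.0, -252.0, 67.0], 0.67)]
top cup call [([405.0, -31.0, 3.0], 0.89), ([448.0, -126.0, 2.0], 0.63), ([457.0, -239.0, 0.0], 0.62)]
top holder call [([629.0, 215.0, 52.0], 0.77)]
top holder call [([629.0, 212.0, -0.0], 0.75)]
top seat call [([631.0, 214.0, 51.0], 0.71)]
top seat it knows: cup, holder
```

View pics/scene1.png

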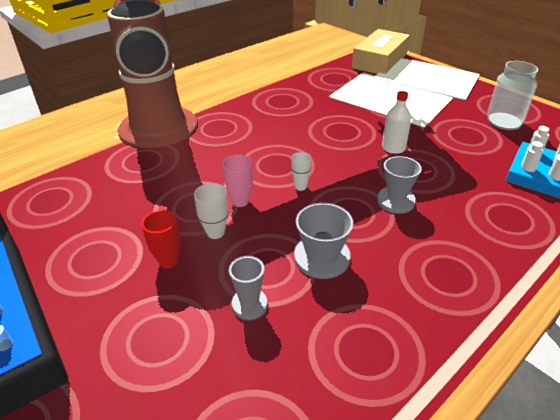

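View pics/top1.png

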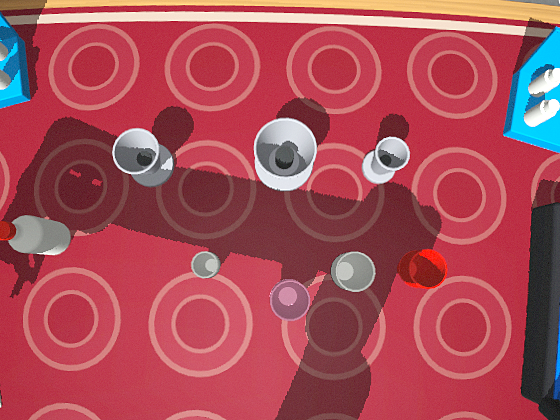

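Candidates for the cup in top: white large (353,272), pink (290,300), red (422,268), small white (205,265). The white one at (353,272), about (448,-127) mm, fits the description. Holders in top: left (136,152), centre (285,155) and right (392,155), about 46, 62 and 33 px across. The left one is middle-sized, at about (629,214) mm. Next I fit both and confirm them in one crop.

```bash
cat > h.py <<'E'
from cell import *
import cv2,numpy as np
from scipy.spatial.transform import Rotation as R
from scipy.optimize import least_squares
def proj(im,P):
    q=np.array(im['orientation']);M=R.from_quat(q[[1,2,3,0]]).as_matrix().T
    K=np.array([[im['fx'],0,im['cx']],[0,im['fy'],im['cy']],[0,0,1.]])
    p,_=cv2.projectPoints(np.asarray(P,float),cv2.Rodrigues(M)[0],-M@np.array(im['position']),K,np.array([im['k1'],0,0,0]))
    return p[:,0]
A=np.linspace(0,2*np.pi,73)[:-1]
def circ(x,y,z,r):return np.c_[x+r*np.cos(A),y+r*np.sin(A),0*A+z]
def hull(p):return cv2.convexHull(np.float32(p))
def pick(cam,t,im,xyz):
    u=proj(im,[xyz])[0]
    ms=outline_of(cam,t)
    return min((m['mask'] for m in ms),key=lambda m:np.hypot(*(np.argwhere(m)[:,::-1].mean(0)-u)))
def fit(im,mask,model,p0):
    c=max(cv2.findContours(mask.astype(np.uint8),0,1)[0],key=cv2.contourArea)
    h=cv2.convexHull(c)[:,0].astype(float)
    f=lambda p:[cv2.pointPolygonTest(hull(proj(im,model(p))),(float(a),float(b)),True) -.3 for a,b in h]
    r=least_squares(f,p0,loss='soft_l1',x_scale=5,diff_step=1e-3);return r.x,np.sqrt(np.mean(np.square(f(r.x))))
cupm=lambda p:np.r_[circ(p[0],p[1],0,17),circ(p[0],p[1],52,30),circ(p[0],p[1],102,30)]
holm=lambda p:np.r_[circ(p[0],p[1],92,38),circ(p[0],p[1],0,p[2])]
E
python3 - <<'E'
from h import *
crops=[]
for c in ['top','scene']:
    im=get_image(c);v=im['color'].copy()
    for t,xyz,m,p0 in [('cup',[448,-127,50],cupm,[448,-127]),('holder',[629,214,46],holm,[629,214,30])]:
        k=pick(c,t,im,xyz);p,e=fit(im,k,m,p0);print(c,t,p.round(1),round(e,2),k.sum())
        cv2.polylines(v,[hull(proj(im,m(p))).astype(int)],True,(0,255,0),1)
        u,w=proj(im,[xyz])[0].astype(int);u=max(u,60);crops.append(cv2.resize(v[w-50:w+50,u-60:u+60],(390,300),interpolation=cv2.INTER_CUBIC))
cv2.imwrite('pics/c.png',np.vstack([np.hstack(crops[:2]),np.hstack(crops[2:])]))
s=get_state();q=np.array(s['eef_rot']);print(R.from_quat(q[[1,2,3,0]]).as_matrix().round(3))
E
```

```text
top cup [ 449.9 -128.8] 0.26 1405
top holder [630.4 214.6  39.6] 0.4 2554
scene cup [ 450.4 -130.1] 0.65 1556
scene holder [630.2 214.5  40.4] 0.48 1837
[[ 0.945 -0.     0.327]
 [-0.327 -0.     0.945]
 [-0.    -1.    -0.   ]]
```

View pics/c.png

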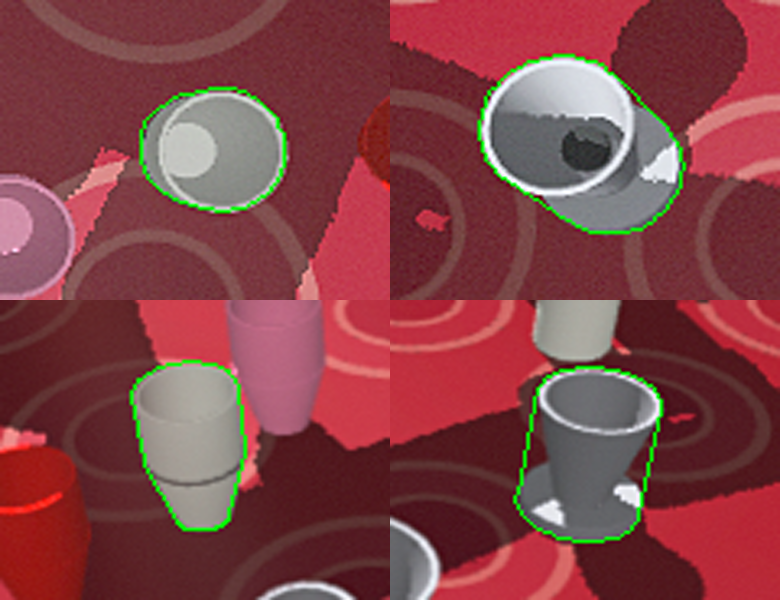

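The fits from the two cameras agree within 1.5 mm: cup (450,-129), holder (630,214.5). The crop shows the white cup with its dark shoulder line and the middle holder. Moving to above the cup by way of a waypoint.

Emit:
apply_moves(increments=[[[0.025,0,-0.022,0.0625],[0.05,0,-0.043,0.125],[0.075,0,-0.065,0.1875],[0.1,0,-0.087,0.25],[0.125,0,-0.108,0.3125],[0.15,0,-0.13,0.375],[0.175,0,-0.152,0.4375],[0.2,0,-0.173,0.5],[0.225,0,-0.195,0.5625],[0.25,0,-0.217,0.625],[0.275,0,-0.238,0.6875],[0.3,0,-0.26,0.75]]], fingers=1)

```text
clock: 1.9
tool_pos: [403.3, 245.6, 231.6]
eef_rot: [0.606, -0.605, 0.365, -0.365]
contact_force: [-0.3, 0.3, -0.1]
opening: 1.001
```

```bash
cat >> h.py <<'E'
def to(x,y,z):
    s=get_state();q=np.array(s['eef_rot']);M=R.from_quat(q[[1,2,3,0]]).as_matrix()
    print('t',round(s['clock'],2),'pos',s['tool_pos'].round(1) if hasattr(s['tool_pos'],'round') else s['tool_pos'],'F',np.round(s['contact_force'],1),'op',round(s['opening'],3),'q6',np.round(s['qpos'][5],2),'zdir',M[:,2].round(3),'ydir',M[:,1].round(3))
    print('tool delta mm',(M.T@(np.array([x,y,z])-s['tool_pos'])).round(1))
E
python3 -c "
from h import *
to(450,-129,200)"
```

```text
t 1.9 pos [403.3 245.6 231.6] F [-0.3  0.3 -0.1] op 1.001 q6 -0.1 zdir [0.885 0.466 0.001] ydir [ 0.001  0.    -1.   ]
tool delta mm [ 353.1   31.5 -133.4]
```

Emit:
apply_moves(increments=[[[0.0294,0,-0.0111,0.07],[0.0588,0,-0.0222,0.14],[0.0883,0,-0.0333,0.21],[0.1177,0,-0.0445,0.28],[0.1471,0,-0.0556,0.35],[0.1765,0,-0.0667,0.42],[0.206,0.004,-0.0778,0.49],[0.2354,0.008,-0.0889,0.56],[0.2648,0.012,-0.1,0.63],[0.2942,0.016,-0.111,0.7],[0.324,0.024,-0.1225,0.75],[0.353,0.031,-0.1335,0.75]]])

```text
clock: 2.9
tool_pos: [450.4, -129.2, 200.4]
eef_rot: [-0.43, 0.43, -0.561, 0.562]
contact_force: [1.3, 0.2, -0.1]
opening: 1.001
```

```bash
python3 -c "
from h import *
to(450,-129,62)
for c in ['wrist','top']:
    im=get_image(c);cv2.imwrite(f'pics/{c}2.png',im['color'])
im=get_image('wrist')
k=pick('wrist','cup',im,[450,-129,100]);print(fit(im,k,cupm,[450,-129]),k.sum(),proj(im,[[450,-129,102]]))
"
```

```text
t 2.9 pos [ 450.4 -129.2  200.4] F [ 1.3  0.2 -0.1] op 1.001 q6 -0.17 zdir [ 0.965 -0.261  0.001] ydir [ 0.001 -0.001 -1.   ]
tool delta mm [ -0.2 138.4  -0.6]
(array([ 450.1613856 , -129.97496959]), np.float64(0.6699118049929929)) 4050 [[286.98646273 200.02660525]]
```

View pics/wrist2.png

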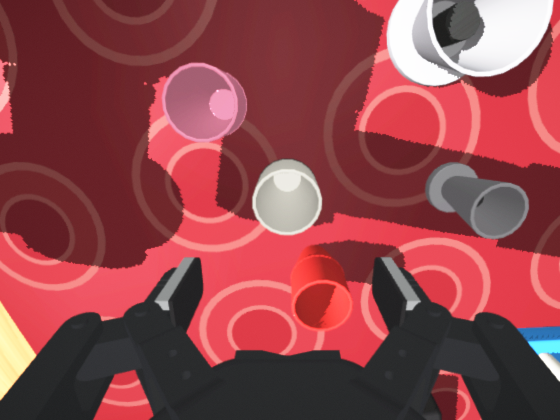

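The white cup at (287,198) is centred between the open fingers, and the red and pink cups are clear of them. Descending and gripping.

Emit:
apply_moves(increments=[[[0,0.02,0,0],[0,0.04,0,0],[0,0.06,0,0],[0,0.08,0,0],[0,0.095,0,0],[0,0.11,0,0],[0,0.12,0,0],[0,0.13,0,0],[0,0.138,0,0],[0,0.138,0,0]]])

```text
clock: 3.93
tool_pos: [449.6, -126.6, 60.9]
eef_rot: [0.43, -0.431, 0.562, -0.56]
contact_force: [-0.1, 0.2, 0.8]
opening: 1.001
```

Emit:
apply_moves(increments=[[[0,0,0,0],[0,0,0,0],[0,0,0,0],[0,0,0,0],[0,0,0,0],[0,0,0,0],[0,0,0,0],[0,0,0,0],[0,0,0,0],[0,0,0,0],[0,0,0,0],[0,0,0,0]]], fingers=0.4, newtons=35)

```text
clock: 4.93
tool_pos: [451.2, -127.9, 63.5]
eef_rot: [-0.431, 0.43, -0.56, 0.562]
contact_force: [-0.7, -0.5, 6.2]
opening: 0.695
```

Emit:
apply_moves(increments=[[[0,-0.005,0,0],[0,-0.015,0,0],[0,-0.03,0,0],[0,-0.05,0,0],[0,-0.07,0,0],[0,-0.09,0,0],[0,-0.11,0,0],[0,-0.125,0,0],[0,-0.135,0,0],[0,-0.14,0,0],[0,-0.14,0,0]]])

```text
clock: 5.85
tool_pos: [450.7, -127.6, 203.4]
eef_rot: [-0.431, 0.43, -0.56, 0.562]
contact_force: [-0.4, -0.1, -1.4]
opening: 0.694
```

```bash
python3 -c "
from h import *
to(630.3,214.5,202)
im=get_image('scene');cv2.imwrite('pics/s3.png',im['color'])
"
```

```text
t 5.85 pos [ 450.7 -127.6  203.4] F [-0.4 -0.1 -1.4] op 0.694 q6 -0.17 zdir [ 0.966 -0.259  0.002] ydir [ 0.002 -0.001 -1.   ]
tool delta mm [-377.     1.5   84.8]
```

View pics/s3.png

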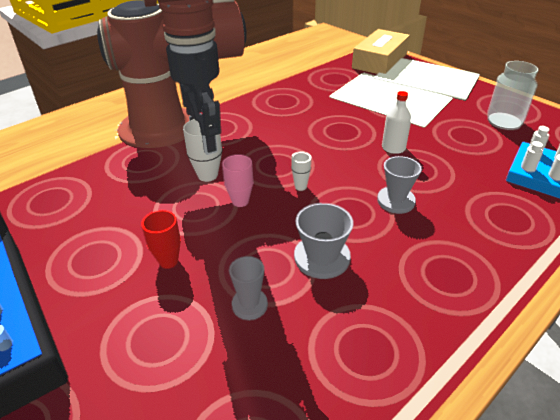

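The cup is lifted and upright in the gripper, at about (205,152) in the picture. Carrying it to above the holder.

Emit:
apply_moves(increments=[[[-0.01,-0.01,0.002,0],[-0.03,-0.015,0.007,0],[-0.06,-0.015,0.0135,0],[-0.095,-0.015,0.0215,0],[-0.13,-0.015,0.029,0],[-0.165,-0.015,0.037,0],[-0.2,-0.015,0.045,0],[-0.235,-0.015,0.053,0],[-0.27,-0.015,0.061,0],[-0.305,-0.015,0.0685,0],[-0.335,-0.015,0.075,0],[-0.36,-0.015,0.081,0]]])

```text
clock: 6.9
tool_pos: [621.7, 202.5, 216.0]
eef_rot: [0.43, -0.431, 0.561, -0.56]
contact_force: [0.3, -0.6, -0.8]
opening: 0.695
```

Emit:
apply_moves(increments=[[[-0.01,0,0.002,0],[-0.015,0,0.003,0],[-0.017,0,0.004,0],[-0.017,0,0.004,0],[-0.017,0,0.004,0]]])

```text
clock: 7.32
tool_pos: [629.8, 213.7, 217.2]
eef_rot: [-0.43, 0.43, -0.561, 0.561]
contact_force: [0.4, -0.1, -0.8]
opening: 0.692
```

```bash
python3 - <<'E'
from h import *
to(630.3,214.5,125)
v=[]
s=get_state()['tool_pos']
for c in ['top','scene']:
    im=get_image(c)
    a=im['color'].copy()
    for x,y,z,r in [(630.3,214.5,92,38),(s[0],s[1],s[2]-63,17),(s[0],s[1],s[2]-11,30),(s[0],s[1],s[2]+39,30)]:
        cv2.polylines(a,[proj(im,circ(x,y,z,r)).astype(int)],True,(0,255,0),1)
    u,w=proj(im,[[630,214,130]])[0].astype(int);u=max(u,80)
    v.append(cv2.resize(a[max(w-75,0):max(w-75,0)+150,u-80:u+80],(400,375)))
    try:
        print(c,[(np.round(d['at'],1),d['confidence']) for d in mark_of(c,'cup')])
        m=lambda p:np.r_[circ(p[0],p[1],s[2]-63,17),circ(p[0],p[1],s[2]-11,30),circ(p[0],p[1],s[2]+39,30)]
        k=pick(c,'cup',im,[s[0],s[1],s[2]]);print(fit(im,k,m,[s[0],s[1]]),k.sum())
    except Exception as e:print(e)
cv2.imwrite('pics/p4.png',np.hstack(v))
E
```

```text
t 7.32 pos [629.8 213.7 217.2] F [ 0.4 -0.1 -0.8] op 0.692 q6 0.48 zdir [ 0.966 -0.26  -0.   ] ydir [-0.001 -0.    -1.   ]
tool delta mm [-1.  92.2  0.3]
top [(array([405.7, -29.5,   3.5]), 0.9), (array([626.6, 209.9, 151.2]), 0.66), (array([ 456.2, -238.6,   -1.7]), 0.62)]
(array([627.99351426, 209.65835176]), np.float64(4.228875904887773)) 2287
scene [(array([ 455.6, -236.9,   -0.7]), 0.86), (array([629.2, 213.7, 158.1]), 0.78), (array([406. , -35.1,  -1.7]), 0.76)]
(array([629.34796636, 209.98962256]), np.float64(0.6778336778089057)) 1426
```

View pics/p4.png

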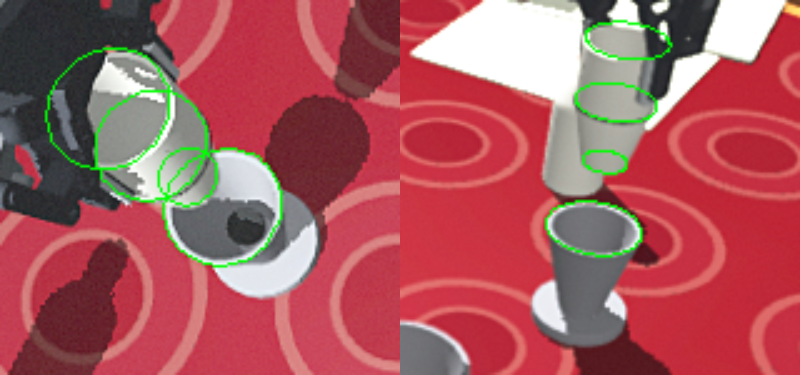

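The scene fit puts the cup about 3 mm off the TCP in -y; at the grasp it was about 1.7 mm. I correct by -3.5 mm in tool x and descend to just above the seat.

Emit:
apply_moves(increments=[[[-0.0035,0.01,0,0],[-0.0035,0.025,0,0],[-0.0035,0.04,0,0],[-0.0035,0.055,0,0],[-0.0035,0.065,0,0],[-0.0035,0.075,0,0],[-0.0035,0.083,0,0],[-0.0035,0.09,0,0],[-0.0035,0.09,0,0],[-0.0035,0.09,0,0]]])

```text
clock: 8.45
tool_pos: [631.0, 218.0, 127.1]
eef_rot: [0.43, -0.43, 0.561, -0.561]
contact_force: [0.6, 0.2, -1.8]
opening: 0.695
```

```bash
python3 - <<'E'
from h import *
to(631,217.5,103)
s=get_state();v=[]
for c in ['top','scene']:
    im=get_image(c);a=im['color']
    m=outline_of(c,'cup');u=proj(im,[[630,214,130]])[0]
    m=min((d['mask'] for d in m),key=lambda m:np.hypot(*(np.argwhere(m)[:,::-1].mean(0)-u)))
    x,y=s['tool_pos'][:2]
    w0=proj(im,[[630,213,125]])[0].astype(int);X=max(w0[0]-60,0);Y=max(w0[1]-55,0)
    v.append(cv2.resize(a[Y:Y+112,X:X+120],(400,373),interpolation=cv2.INTER_CUBIC))
    if c=='scene':
        # fit x,y,z of collar (upper part visible above the holder)
        f=lambda p:np.r_[circ(p[0],p[1],p[2]+52,30),circ(p[0],p[1],p[2]+102,30)]
        print(fit(im,m,f,[630,214,62]),m.sum())
cv2.imwrite('pics/p5.png',np.hstack(v))
E
```

```text
t 8.45 pos [631.  218.  127.1] F [ 0.6  0.2 -1.8] op 0.695 q6 0.48 zdir [ 0.966 -0.259 -0.   ] ydir [-0. -0. -1.]
tool delta mm [ 0.5 24.1  0.1]
(array([706.62945703,  83.10417845, 143.24111235]), np.float64(2.7083054492564798)) 1146
```

View pics/p5.png

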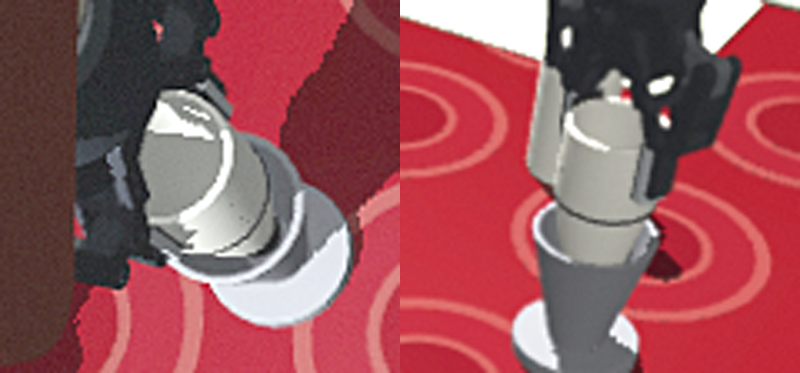

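The cup sits inside the mouth with clear play and no contact force. Commanded TCP is about 127.3, and the shoulder is level at about 102.3, so I press down 25 mm slowly.

Emit:
apply_moves(increments=[[[0,0.004,0,0],[0,0.008,0,0],[0,0.011,0,0],[0,0.013,0,0],[0,0.015,0,0],[0,0.017,0,0]]])

```text
clock: 9.15
tool_pos: [630.9, 218.3, 111.1]
eef_rot: [0.43, -0.431, 0.561, -0.561]
contact_force: [-3.4, -0.4, 4.4]
opening: 0.695
```

Emit:
apply_moves(increments=[[[0,0.002,0,0],[0,0.003,0,0],[0,0.004,0,0],[0,0.005,0,0],[0,0.006,0,0],[0,0.007,0,0],[0,0.0075,0,0],[0,0.008,0,0],[0,0.008,0,0],[0,0.008,0,0]]])

```text
clock: 9.98
tool_pos: [631.2, 218.1, 102.1]
eef_rot: [-0.431, 0.43, -0.561, 0.561]
contact_force: [-3.2, 1.1, 3.3]
opening: 0.69
```

```bash
cat > look.py <<'E'
from h import *
import sys
to(631,217.5,102.5)
v=[]
for c in ['top','scene']:
    im=get_image(c);a=im['color']
    w0=proj(im,[[630,213,110]])[0].astype(int);X=max(w0[0]-50,0);Y=max(w0[1]-47,0)
    v.append(cv2.resize(a[Y:Y+94,X:X+100],(400,376),interpolation=cv2.INTER_CUBIC))
cv2.imwrite(sys.argv[1],np.hstack(v))
E
python3 look.py pics/p6.png
```

```text
t 9.98 pos [631.2 218.1 102.1] F [-3.2  1.1  3.3] op 0.69 q6 0.48 zdir [ 0.966 -0.259  0.   ] ydir [ 0.  0. -1.]
tool delta mm [ 0.6 -0.4 -0. ]
```

View pics/p6.png

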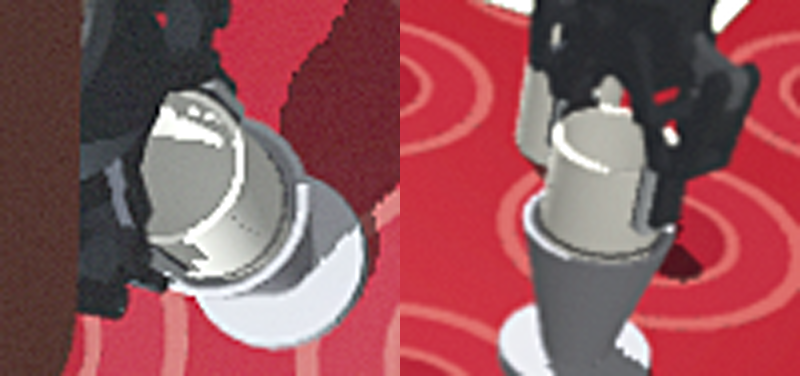

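In the scene view the shoulder line is at the rim, with TCP z at 102.1. There is a 3 N side force in -x, so I ease the cup 1.5 mm that way, then open the gripper and look.

Emit:
apply_moves(increments=[[[0,0,-0.0007,0],[0,0,-0.0015,0],[0,0,-0.0015,0],[0,0,-0.0015,0]]])

```text
clock: 10.42
tool_pos: [630.0, 218.3, 102.2]
eef_rot: [-0.431, 0.43, -0.561, 0.561]
contact_force: [0.5, -1.1, -0.7]
opening: 0.691
```

Emit:
apply_moves(increments=[[[0,0,0,0],[0,0,0,0],[0,0,0,0],[0,0,0,0],[0,0,0,0],[0,0,0,0],[0,0,0,0],[0,0,0,0]]], fingers=1)

```text
clock: 11.08
tool_pos: [629.6, 218.5, 102.3]
eef_rot: [0.43, -0.43, 0.561, -0.561]
contact_force: [-0.1, -0.6, -0.8]
opening: 1.001
```

Emit:
apply_moves(increments=[[[0,-0.01,0,0],[0,-0.025,0,0],[0,-0.045,0,0],[0,-0.07,0,0],[0,-0.1,0,0],[0,-0.13,0,0],[0,-0.15,0,0],[0,-0.165,0,0],[0,-0.17,0,0],[0,-0.17,0,0],[0,-0.17,0,0]]])

```text
clock: 12.0
tool_pos: [629.2, 218.3, 271.4]
eef_rot: [0.43, -0.431, 0.561, -0.561]
contact_force: [-0.1, -0.3, -0.9]
opening: 1.001
```

```bash
python3 look.py pics/p7.png; python3 - <<'E'
from h import *
for c in ['scene','top','wrist']:
    im=get_image(c)
    try:
        print(c,[(np.round(d['at'],1),round(d['confidence'],2)) for d in mark_of(c,'cup')])
        k=pick(c,'cup',im,[630,214,120]);
        m=lambda p:np.r_[circ(p[0],p[1],92,30),circ(p[0],p[1],p[2]+102,30)]
        print(fit(im,k,m,[630,214,40]),k.sum())
    except Exception as e:print(c,e)
E
```

```text
t 12.0 pos [629.2 218.3 271.4] F [-0.1 -0.3 -0.9] op 1.001 q6 0.48 zdir [ 0.966 -0.259 -0.001] ydir [-0.001 -0.    -1.   ]
tool delta mm [  0.2 168.9   2.2]
scene [(array([ 4.574e+02, -2.361e+02, -3.000e-01]), 0.98), (array([404.1, -37.7,   2.4]), 0.74), (array([628.4, 217.5,  41.1]), 0.56)]
(array([633.36389478, 207.93150454,  44.16665601]), np.float64(0.23278888090836858)) 1110
top [(array([406. , -30.2,   2.2]), 0.92), (array([ 454.7, -237.3,    1.6]), 0.9), (array([628. , 213.6,  39. ]), 0.86)]
(array([626.97036813, 214.43110426,  41.1008281 ]), np.float64(0.4653305337967402)) 1723
wrist [(array([631.3, 216.4,  39.4]), 0.87), (array([404.1, -29.4,  -0.9]), 0.73)]
(array([629.09668338, 216.59592649,  43.07058518]), np.float64(0.2992659781350423)) 3390
```

View pics/p7.png

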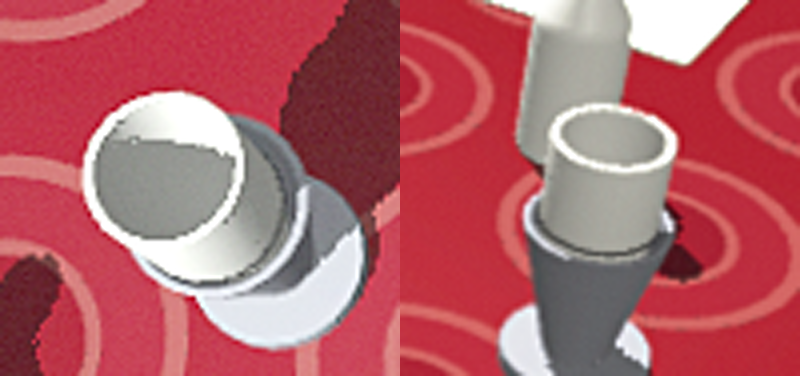

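The cup stands upright and free, with its shoulder at the rim. The network marks read z of 39 to 41 mm and an offset of 4 mm or less.

```bash
python3 -c "
from cell import *
print(hand_in())"
```

```text
the job is handed in; nothing more can be done
None
```

I gripped the larger white cup, pressed it into the middle-sized holder, let go, backed off 170 mm and handed in at about 12 s. No verdict was reported.

**Last checks:**
- **Height:** the three cameras' networks put the cup's underside 39 to 41 mm above the holder's origin (40 is level). My own outline fits gave 41 to 44 mm. The picture shows the shoulder line at the rim.
- **Centring:** the networks put the cup within about 4 mm of the holder's axis. My outline fits were less consistent: 2 and 3 mm from the wrist and top cameras, but about 7 mm from the scene camera. That last fit assumed the shoulder to be exactly at the rim, which the holder hides in part, so I trust it least. All are inside the 12 mm limit.
- **Forces:** the pressing force showed about 3 to 4 N upward, below the stated 6 N drag. A side force of 3 N vanished after I eased the cup 1.5 mm sideways before letting go. At the end the contact force was near zero and the gripper touched nothing.
- **Not measured:** I did not read the seat joint directly. Its position is inferred from the cup's height.

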